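# Rack the weighed drying tray above the jar

## Task

The drying tray on the balance has been weighed: take it by its blue pull and slide it into the tray rack, on the lowest pair of runners on which it passes clear over the jar that stands in the rack. Push it gently home until it presses the springy rear stop back by roughly half of its travel, and let go, so that it lies flat on both runners and rests against the stop. Do not ram the tray or force it against the rack, and leave the jars and everything else on the bench undisturbed.

Things in the scene. Friction and masses are not known exactly. Their poses are not given: they have to be found in the camera images.
- tray_grip (a point): Centre of the drying tray's blue pull, the place to hold it: a block 26 wide (y), 44 long (x), 22 high (z), its underside level with the tray's. Axes are the tray's: +x from the pull to the leading edge, which is 238 ahead of this point; y across; z up. Starts overhanging the side of the balance. Held here, the tray is nose-heavy and droops a little in the fingers.
- tray_mid (a point): Centre of the tray's floor, 138 ahead of tray_grip in the tray's +x, 9 below it and 2 above the tray's underside. Same axes.
- tray: The drying tray: a shallow, loose aluminium pan, 200 long (x), 180 wide (y), floor 4 thick, rim 12 high, with a blue pull at its -x end; 0.24 to 0.34 kg. Origin at the centre of its underside. It starts on the pan of the balance.
- rack: Fixed open tray rack: steel posts, four pairs of aluminium angle runners; 288 high, 230 wide. Origin on the bench midway between its sides; +x is the way a tray slides in, the mouth looks to -x (posts from x = -109), z up. No floor: one jar stands on the bench inside it. Top cross bars at x = 0 and 145 (276 to 288 high) and a low one at the rear. A sprung stop rod stands upright at the rear.
- runners1 (a point): Middle of the mouth of the lowest pair of runners, level with the ledge tops, 105 above the bench. Axes of the rack. The level ledges run from here 270 in +x, 4 thick, covering |y| from 79 to 97. Outer walls, inner faces at y = +-93 (3 of play each side of the tray), rise 14 above the ledges; in front of the mouth they flare out to +-102 at x = -28 from here.
- runners2 (a point): The same for the second pair from below, ledge tops 150 above the bench.
- runners3 (a point): The same for the third pair, ledge tops 195 above the bench.
- runners4 (a point): The same for the top pair, ledge tops 240 above the bench.
- rack_rear (a point): Point on the rack's middle line, 160 above the bench, 230 in +x from the mouth. The rubber stop rod (14 thick, 40 to 290 high) stands on this line and meets the leading edge of a tray on any pair. It is set by thumbscrews: its untouched front face lies anywhere from this point to 40 nearer the mouth, not measured, different each time; find it by feel.
- rear_stop (a joint): How far the sprung stop rod is pressed back: 0 untouched, at most 10 mm (given in m), then a hard end. Spring 0.35 N per mm; sliding friction of the tray on the runners adds 1 to 2.5 N to the push. Let go, the tray is pushed back until friction holds it, with the rod still pressed some 2 to 6 mm.
- jar_short: White reagent jar with a yellow label, 72 across, 80 high; origin at the centre of its foot. One of the three jars stands inside the rack, the other two elsewhere on the bench.
- jar_medium: White reagent jar with a brown label, 66 across, 128 high; origin at the centre of its foot.
- jar_tall: Black reagent jar with a white label, 72 across, 173 high; origin at the centre of its foot.
- balance: Fixed cream top-pan balance, 310 deep (x), 200 wide (y); origin on the bench under its middle. Its steel pan, 170 square, is centred 55 along +x from the origin, top 74 above the bench; the housing under the pan is 52 high, the key panel towards -x at most 50.
- amber_bottle: Brown glass bottle, 64 across, 150 high. Bystander; origin at the centre of its foot.
- wash_bottle: White bottle with red cap, 68 across, 160 high. Bystander; origin at the centre of its foot.
- beaker: Glass beaker, 72 across, 90 high. Bystander; origin at the centre of its foot.
- mortar: White porcelain mortar bowl, 100 across, 55 high. Bystander; origin at the centre of its foot.
Mind the look-alikes: they are no part of the job. What is shaped like the jar_medium but green or pink is not meant.

How it is judged:
On the way, in this order (a step that is already met when the one before it is completed fails the run):
1. the tray is lifted clear of the balance (z of tray_mid in the frame of balance above 0.092 m and distance of tray_mid from where it was at the start of the episode above 0.02 m and contact force between tray and balance below 0.05 N), for 0.1 s.
2. the tray is pushed home on the lowest pair of runners that clears the jar: the rear stop is pressed back more than 3 mm (((horizontal distance between jar_short and rack below 0.1 m and z of tray_mid in the frame of rack between 0.101 and 0.113 m) or (horizontal distance between jar_medium and rack below 0.1 m and z of tray_mid in the frame of rack between 0.146 and 0.158 m) or (horizontal distance between jar_tall and rack below 0.1 m and z of tray_mid in the frame of rack between 0.191 and 0.203 m)) and x of tray_mid in the frame of rack between -0.035 and 0.035 m and y of tray_mid in the frame of rack between -0.01 and 0.01 m and angle between the x axis of tray_mid and the x axis of rack, either way round below 0.05 rad and angle between tray_mid's own z axis and vertical below 0.03 rad and value of joint rear_stop above 0.003 m), for 0.2 s.
At the end, for the whole second after the job is handed in: The tray lies at rest and released on the lowest pair of runners that clears the jar in the rack (floor centre within 4 mm below to 8 mm above the ledge height, tilt under 0.03 rad, square to the rack within 0.05 rad, centred within 10 mm), and still presses the rear stop back by more than 0.6 mm (((horizontal distance between jar_short and rack below 0.1 m and z of tray_mid in the frame of rack between 0.101 and 0.113 m) or (horizontal distance between jar_medium and rack below 0.1 m and z of tray_mid in the frame of rack between 0.146 and 0.158 m) or (horizontal distance between jar_tall and rack below 0.1 m and z of tray_mid in the frame of rack between 0.191 and 0.203 m)) and x of tray_mid in the frame of rack between -0.035 and 0.035 m and y of tray_mid in the frame of rack between -0.01 and 0.01 m and angle between the x axis of tray_mid and the x axis of rack, either way round below 0.05 rad and angle between tray_mid's own z axis and vertical below 0.03 rad and value of joint rear_stop above 0.0006 m and linear speed of tray below 0.01 m/s and contact force between the fingers and tray below 0.05 N); the robot touches nothing.
It fails at once if the tray is rammed or forced: more than 20 N between tray and rack (with its stop) (contact force between tray and rack above 20 N).
It fails at once if the tray presses on a jar with more than 1 N (contact force between tray and jar_short above 1 N or contact force between tray and jar_medium above 1 N or contact force between tray and jar_tall above 1 N).
It fails at once if a jar is shifted by more than 10 mm or tipped (distance of any of jar_short, jar_medium, jar_tall from where it was at the start of the episode above 0.01 m or angle between any of jar_short, jar_medium, jar_tall's own z axis and vertical above 0.15 rad).
It fails at once if another thing on the bench is shifted by more than 20 mm (distance of any of amber_bottle, wash_bottle, beaker, mortar from where it was at the start of the episode above 0.02 m).
It also fails if it takes over 70 s, if anything falls off the work surface, if the arm or the gripper's body presses on something with over 40 N, if the wrist force passes 120 N, or if a joint passes its speed limit or range.

## Robot

A 7-joint arm with a two-finger parallel gripper is mounted at the origin on the work surface. World frame = base frame: x ahead of the robot, y to its left, z up, the work surface at z = 0. Lengths are in m, angles in rad, forces in N, time in s.
With the tool pointing down it reaches from about 0.425 to 0.875 m from the base axis. Payload 4.7 kg.
Tool frame: the origin (TCP) lies between the finger pads; the fingertips stand 8 mm ahead of it and the grasp point (between the pads) lies 11 mm behind it; z points along the fingers, y is the direction in which the jaws open and shut (so a half turn about z gives the same grasp; the last joint's range is limited). The gripper opens to 87 mm and grips with 3 to 60 N. Pads are 19 mm wide; open, the fingers measure 117 mm over their backs; the gripper's body (75 mm by 190 mm) begins 51 mm behind the grasp point.
Start: joints at [-1.22, 0.321, -0.07, 1.45, 0.023, 1.371, -0.057], TCP at [0.215, 0.613, 0.231] pointing down, gripper open.
Joint ranges: [-2.86, 2.86], [-0.3, 2.09], [-1.38, 1.24], [0.06, 2.45], [-1.56, 4.7], [0.09, 2.05], [-2.69, 2.69]. Speed limits (rad/s): [2.57, 2.57, 3.14, 3.14, 3.14, 3.14, 3.14].

## Interface

Orientations are given as a rotation vector (axis times angle).
In Python, from bench import ctrl, optics, ticket gives the robot as it stands.
- The arm moves only by the tool play_rows, never from a script. Its argument "motion" is a list of rows, each a list of 5 numbers: the closure, from 0 (fully open) to 1 (shut), then the shift along the tool's x, y, z in cm, then the turn about the tool's z in rad. In form: [[jaw, tx, ty, tz, spin], ...]. A call has 1 to 20 rows; each row shifts and turns the commanded pose from where the row before left it, along the tool's axes as they then stand; what a row does not reach is not made up. A row lasts 1/8 s, in which the tool goes at most 62.5 mm and 10.7 degrees, less where a joint would pass 70% of its speed; a pose out of reach is approached as far as the arm can. A call is refused whole if a number of a shift passes 6.25 or a number of a turn 0.188, either way. A call with a gripper value outside its range is refused whole. The fingers move at their own pace and stop on an object; "force" is the grip in N (left out, the last holds). Time passes only in rows, so rows that do not move let the fingers close. It gives the time, the measured TCP pose, the force and the opening at its end, in the units of the state.
- ctrl.get_state(): the state, without advancing time (a new reading comes with each control period).
- optics.get_image(name): name is "scene" or "top" or "wrist"; returns the picture (480x640x3 uint8, red, green, blue); there is no depth.
- optics.calibration(name): a dict with "K" (3x3 intrinsics, pixels), "distortion" ([k1, k2, p1, p2, k3] as OpenCV has them; the pictures are not rectified), "pose" (4x4, takes a point from camera to world coordinates); the wrist camera has in their place "hand_eye" (4x4, takes a point from camera to tool coordinates, whose origin is the TCP and whose axes are the flange's). Camera axes: x right, y down, z forward; pixel columns grow to the right and rows downward; lengths in m; the calibration is good to about 2 mm. A picture is of the moment at which its call begins: read the wrist's pose just before it. calibration takes no time and is no camera call.
- ticket.close_job(): hands the job in, once; it reports no verdict.
The state is a dict: "time": time; "joint_positions": joint angles; "qd": joint speeds; "joint_torque": joint torques, N m; "position": TCP position; "tool_rot": TCP orientation; "ft_force": force on the tool from outside, world axes, zero at the start; "torque": the same for the moment, N m; "grip_width": opening from 0.0 (shut) to 1.0 (fully open).
Only numpy, scipy, OpenCV 4.12 (cv2) and the standard library are available. Lean on these libraries where they do the work, as an engineer would, in place of code of your own. Each camera call takes 0.05 s, during which the arm holds its last target.

## Working session

There is one attempt and no reset: what is moved stays moved. The work goes in short steps, Python scripts to look and compute and a tool call to move; the robot and the scene stay as the last step left them, time stands still between calls to the robot, and variables do not carry over. Pictures are saved under pics/ and viewed, and the job is handed in when it is done.

Besides the shell and the picture viewer there is one more tool, called after "Call:" as name(argument=value, ...), one argument or row to a line, values as JSON. play_rows: Moves the arm, as the interface text tells. Its arguments: {"type":"object","properties":{"motion":{"type":"array"},"force":{"type":"number"}},"required":["motion"]}

```bash
mkdir -p pics; ls; python3 - <<'E'
from bench import ctrl, optics, ticket
import cv2, numpy as np
s=ctrl.get_state(); print(s)
for n in ["scene","top","wrist"]:
    im=optics.get_image(n); cv2.imwrite(f"pics/{n}0.png",im[:,:,::-1])
    c=optics.calibration(n); print(n,{k:np.round(np.array(v),4).tolist() for k,v in c.items()})
E
```

```text
pics
{'time': 0.0, 'joint_positions': array([-1.21987792,  0.32181519, -0.07006098,  1.45164818,  0.02258584,
        1.3707951 , -0.05688829]), 'qd': array([ 0.00050068, -0.00060666, -0.00090783,  0.00041153, -0.00065264,
        0.00050272, -0.00051694]), 'joint_torque': array([ 4.18418017e-05, -4.91277552e+01, -4.03557736e-01, -3.12530959e+01,
       -6.37645600e-02,  4.38608578e-02,  1.74302277e-04]), 'position': array([0.21469742, 0.61296102, 0.22947985]), 'tool_rot': array([-5.26512526e-01, -3.09692842e+00,  2.93068013e-03]), 'ft_force': array([ 0.43571806, -0.32918081,  0.83253058]), 'torque': array([-0.00745477, -0.00889382,  0.01386719]), 'grip_width': 0.9993639802895304}
scene {'K': [[538.618, 0.0, 319.073], [0.0, 538.618, 241.4756], [0.0, 0.0, 1.0]], 'distortion': [-0.0913, 0.0, 0.0, 0.0, 0.0], 'pose': [[0.9954, 0.0527, -0.0795, 0.6298], [0.0951, -0.611, 0.7859, -0.9787], [-0.0072, -0.7898, -0.6133, 0.9433], [0.0, 0.0, 0.0, 1.0]]}
top {'K': [[563.9552, 0.0, 326.2847], [0.0, 563.9552, 238.494], [0.0, 0.0, 1.0]], 'distortion': [-0.1359, 0.0, 0.0, 0.0, 0.0], 'pose': [[0.0058, -0.992, 0.1264, 0.3674], [-0.9999, -0.0043, 0.0127, 0.034], [-0.012, -0.1265, -0.9919, 1.4493], [0.0, 0.0, 0.0, 1.0]]}
wrist {'K': [[424.0972, 0.0, 322.4265], [0.0, 424.0972, 234.3505], [0.0, 0.0, 1.0]], 'distortion': [-0.0602, 0.0, 0.0, 0.0, 0.0], 'hand_eye': [[0.0005, -0.971, -0.2392, 0.0651], [1.0, 0.0004, 0.0003, -0.0014], [-0.0002, -0.2392, 0.971, -0.1548], [0.0, 0.0, 0.0, 1.0]]}
```

View pics/scene0.png

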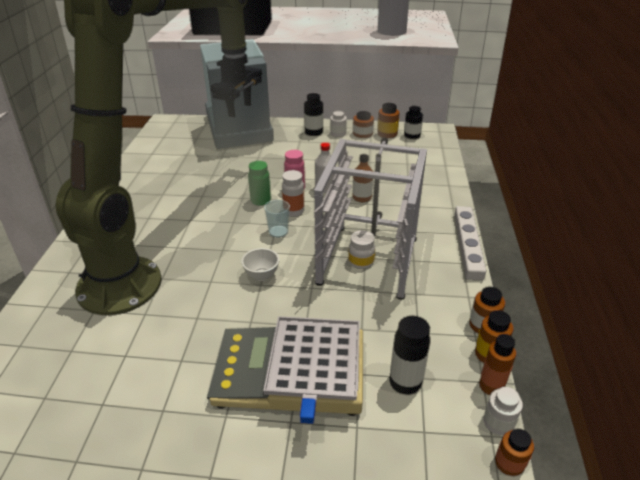

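View pics/top0.png

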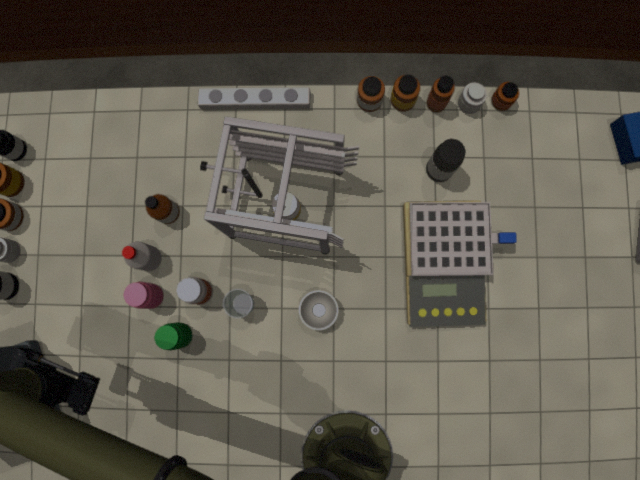

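View pics/wrist0.png

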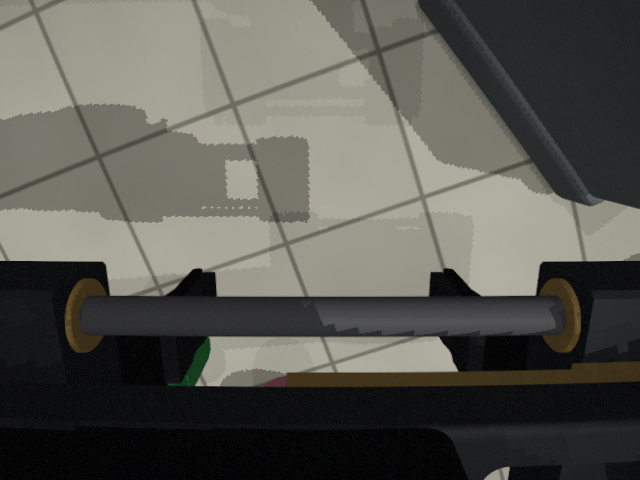

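The jar in the rack at scene (362,250) looks like the white short one with a yellow label. I'll enlarge it and the key parts to confirm.

```bash
cat > h.py <<'E'
import numpy as np, cv2
from bench import optics
def ray(n,px):
    c=optics.calibration(n);K=np.array(c["K"]);d=np.array(c["distortion"]);P=np.array(c["pose"])
    u=cv2.undistortPoints(np.array(px,float).reshape(-1,1,2),K,d).reshape(-1,2)
    r=np.c_[u,np.ones(len(u))]@P[:3,:3].T
    return P[:3,3],r
def onz(n,px,z):
    o,r=ray(n,px); t=(z-o[2])/r[:,2]; return o+r*t[:,None]
def proj(n,X):
    c=optics.calibration(n);K=np.array(c["K"]);d=np.array(c["distortion"]);P=np.linalg.inv(np.array(c["pose"]))
    R=P[:3,:3];rv=cv2.Rodrigues(R)[0]
    return cv2.projectPoints(np.array(X,float).reshape(-1,1,3),rv,P[:3,3],K,d)[0].reshape(-1,2)
E
python3 - <<'E'
import cv2
def crop(n,x0,y0,x1,y1,f,o):
    im=cv2.imread(f"pics/{n}0.png")[y0:y1,x0:x1]; cv2.imwrite(f"pics/{o}.png",cv2.resize(im,None,fx=f,fy=f,interpolation=cv2.INTER_CUBIC))
crop("scene",300,130,440,310,3.3,"c_rack_s")
crop("top",190,105,370,265,3.7,"c_rack_t")
crop("top",390,190,530,340,4,"c_bal_t")
crop("scene",200,300,380,440,4,"c_bal_s")
E
```

```text
(no output)
```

View pics/c_rack_s.png

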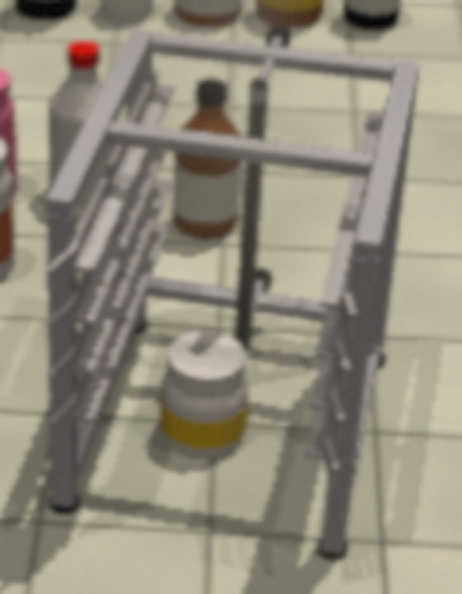

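View pics/c_rack_t.png

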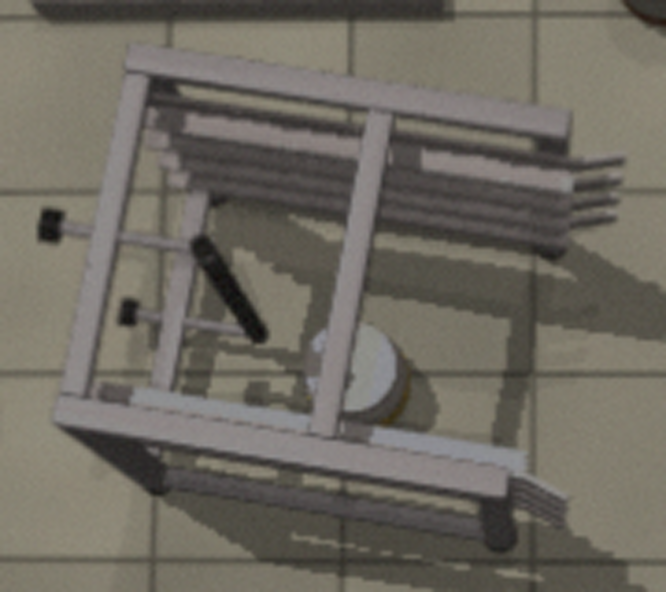

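View pics/c_bal_t.png

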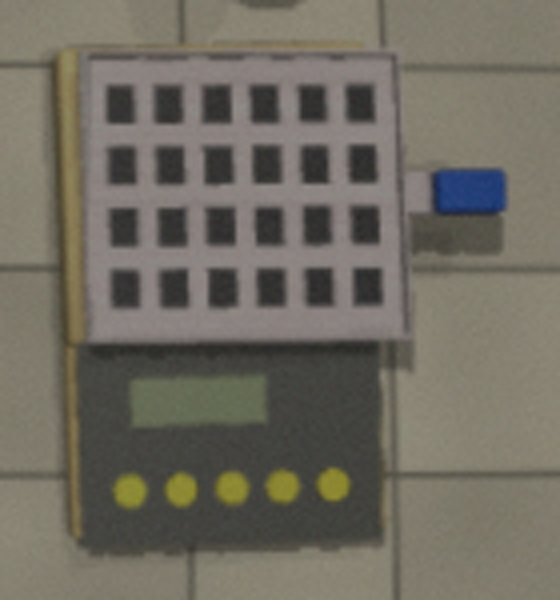

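View pics/c_bal_s.png

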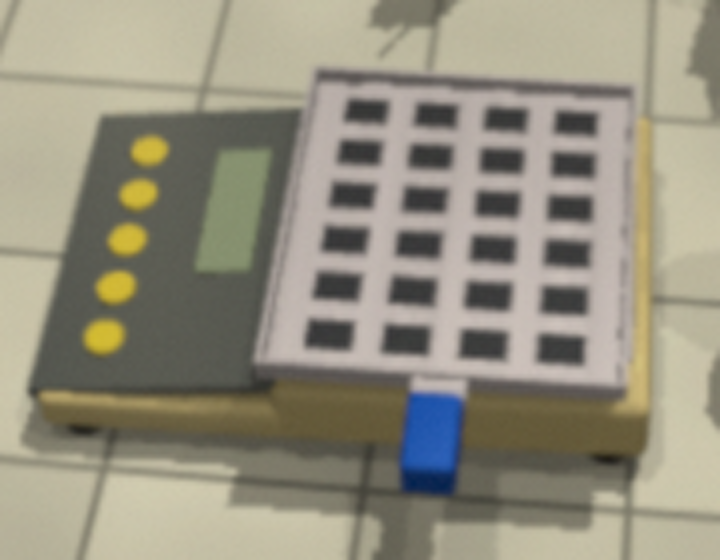

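Confirmed: the jar in the rack is jar_short (yellow label, scene (362,250)), so the tray goes on runners1. jar_tall is at scene (410,355), jar_medium (brown label) at (292,190); the pink and green ones are decoys. Next I fit the poses.

```bash
python3 - <<'E'
import numpy as np
from h import *
from scipy.optimize import least_squares
ct=lambda p,f,o:np.array(p,float)/f+np.array(o)-0.5*(1-1/f)
T=ct([(130,45),(571,110),(507,497),(55,421)],3.7,(190,105))
S=ct([(50,197),(362,246),(415,65),(140,35)],3.3,(300,130))
print(onz("top",T,.288).round(4)); print(onz("scene",S,.288).round(4))
# rack model corners: TL=rear,+/-; determine sign: rack +x -> world +y ; rack y -> world -x
def W(p,x,y,z):
    c,s=np.cos(p[2]),np.sin(p[2]); return [p[0]+c*x-s*y,p[1]+s*x+c*y,z]
def pts(p,order):
    r=p[3];d={'ff':(-.109,-.115),'fn':(-.109,.115),'rf':(r,-.115),'rn':(r,.115)}
    return [W(p,*d[k],.288) for k in order]
def f(p,w=(1,1)):
    return np.r_[(w[0]*(proj("top",pts(p,['rf','ff','fn','rn']))-T)).ravel(),(w[1]*(proj("scene",pts(p,['fn','ff','rf','rn']))-S)).ravel()]
for w in [(1,1),(1,0),(0,1)]:
    r=least_squares(f,[.6,.15,1.6,.15],args=(w,)); print("rack",w,r.x.round(4),np.abs(r.fun).max().round(2)); 
    if w==(1,1): print(r.fun.round(1))
# tray
Tt=ct([(83,50),(397,50),(411,338),(85,342)],4,(390,190))
St=ct([(317,70),(634,88),(627,392),(256,368)],4,(200,300))
print(onz("top",Tt,.086).round(4));print(onz("scene",St,.086).round(4))
print("pull",onz("top",ct([(470,189)],4,(390,190)),.096).round(4), onz("scene",ct([(436,394),(403,470),(456,473),(409,394),(464,394)],4,(200,300)),.096).round(4))
for n,c in [("tall foot",(407,380))]: print(n,onz("scene",[c],0).round(3))
E
```

```text
[[0.7799 0.2701 0.288 ]
 [0.7397 0.0124 0.288 ]
 [0.5144 0.0481 0.288 ]
 [0.5568 0.3055 0.288 ]]
[[0.5168 0.0522 0.288 ]
 [0.7284 0.0099 0.288 ]
 [0.7793 0.2669 0.288 ]
 [0.5638 0.298  0.288 ]]
rack (1, 1) [0.6436 0.1381 1.4007 0.1515] 4.62
[ 1.  -1.2  0.6  0.6 -1.   1.2 -0.7  0.5 -2.3  0.4  4.6 -0.1  1.3 -0.1
 -2.8 -1.7]
rack (1, 0) [0.6444 0.1378 1.4126 0.1519] 0.97
rack (0, 1) [0.6429 0.1401 1.376  0.1468] 3.28
[[ 0.6323 -0.1551  0.086 ]
 [ 0.6337 -0.3511  0.086 ]
 [ 0.4552 -0.3543  0.086 ]
 [ 0.4526 -0.1539  0.086 ]]
[[ 0.4562 -0.1583  0.086 ]
 [ 0.6306 -0.1565  0.086 ]
 [ 0.6353 -0.3556  0.086 ]
 [ 0.4572 -0.3579  0.086 ]]
pull [[ 0.5457 -0.391   0.096 ]] [[ 0.546  -0.3719  0.096 ]
 [ 0.5356 -0.4147  0.096 ]
 [ 0.5598 -0.414   0.096 ]
 [ 0.5334 -0.3731  0.096 ]
 [ 0.5591 -0.3707  0.096 ]]
tall foot [[ 0.743 -0.238  0.   ]]
```

```bash
python3 - <<'E'
import numpy as np,cv2
from h import *
from scipy.spatial.transform import Rotation as R
from bench import ctrl
s=ctrl.get_state();M=R.from_rotvec(s["tool_rot"]).as_matrix();print(M.round(3), s["time"])
print("tool x yaw",np.degrees(np.arctan2(M[1,0],M[0,0])), "azimuth",np.degrees(np.arctan2(*s["position"][1::-1])))
# overlay
p=[.6442,.138,1.410]
def W(x,y,z):
    c,s_=np.cos(p[2]),np.sin(p[2]); return [p[0]+c*x-s_*y,p[1]+s_*x+c*y,z]
for n in ["top","scene"]:
    f=4;im=cv2.resize(cv2.imread(f"pics/{n}0.png"),None,fx=f,fy=f,interpolation=cv2.INTER_CUBIC)
    def L(a,b,col):
        q=[tuple((v*f+f/2-.5).astype(int)) for v in proj(n,[W(*a),W(*b)])]; cv2.line(im,q[0],q[1],col,1)
    for sy in(-.115,.115):
        L((-.109,sy,.288),(.15,sy,.288),(0,0,255)); L((-.109,sy,0),(-.109,sy,.288),(0,255,0))
    for x in (0,.145): L((x,-.115,.288),(x,.115,.288),(255,0,0))
    for z in (.105,.15,.195,.24):
        for sy in (-1,1): L((-.109,sy*.079,z),(.161,sy*.079,z),(0,255,255)); 
    L((.121,0,.04),(.121,0,.29),(255,0,255))
    q=proj(n,[W(0,0,.15)])[0].astype(int)
    x0,y0=q[0]-95,q[1]-75 if n=="top" else q[1]-100
    c=im[max(0,y0)*f:(y0+ (150 if n=="top" else 195))*f, x0*f:(x0+190)*f]
    c=c if n=="top" else cv2.resize(c,None,fx=.75,fy=.75); cv2.imwrite(f"pics/ov_{n}.png",c); print(c.shape)
E
```

```text
[[-0.944  0.33  -0.   ]
 [ 0.33   0.944 -0.001]
 [-0.    -0.002 -1.   ]] 0.15
tool x yaw 160.70690747479986 azimuth 70.70010766904689
(600, 760, 3)
(585, 570, 3)
```

View pics/ov_top.png

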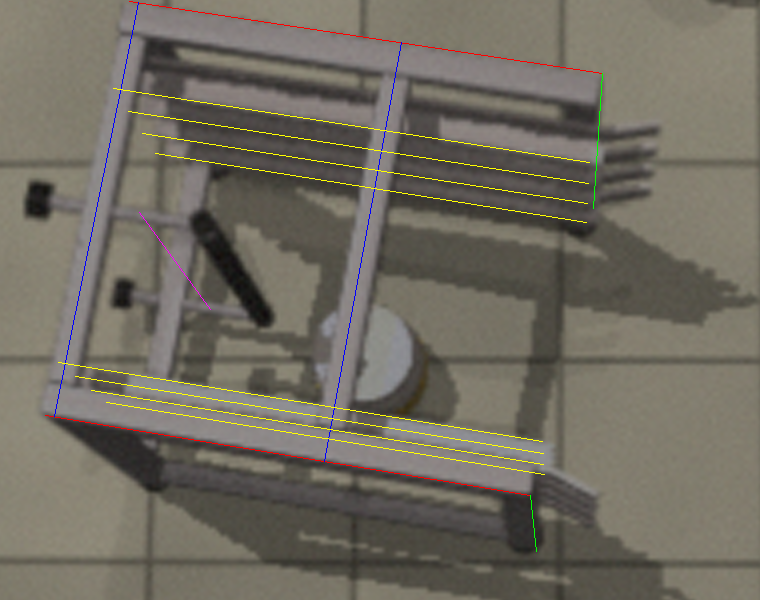

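View pics/ov_scene.png

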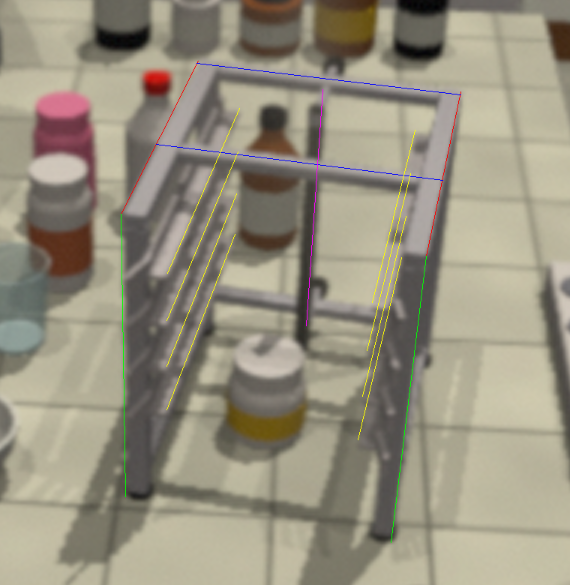

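Call:
play_rows(
  motion=[
    [0, 0, 0, -2.5, 0.153],
    [0, 0, 0, -2.5, 0.153],
    [0, 0, 0, -2.5, 0.153],
    [0, 0, 0, -2.5, 0.153],
    [0, 0, 0, -2.5, 0.153],
    [0, 0, 0, -2.5, 0.153],
    [0, 0, 0, -2.5, 0.153],
    [0, 0, 0, -2, 0.154],
  ],
)

```text
time: 1.15
position: [0.2148, 0.6135, 0.4264]
tool_rot: [-2.217, -2.226, -0.0]
ft_force: [0.1, 0.3, -0.1]
grip_width: 1.0
```

Call:
play_rows(
  motion=[
    [0, -4.7, 3.5, 0, 0],
    [0, -4.7, 3.5, 0, 0],
    [0, -4.7, 3.5, 0, 0],
    [0, -4.7, 3.5, 0, 0],
    [0, -4.7, 3.5, 0, 0],
    [0, -4.7, 3.5, 0, 0],
    [0, -4.7, 3.5, 0, 0],
    [0, -4.7, 3.5, 0, 0],
    [0, -4.7, 3.5, 0, 0],
    [0, -4.7, 3.5, 0, 0],
    [0, -4.7, 3.5, 0, 0],
  ],
)

```text
time: 2.52
position: [0.6052, 0.0986, 0.4255]
tool_rot: [-2.211, -2.232, -0.0]
ft_force: [0.6, -0.1, 0.3]
grip_width: 0.995
```

Call:
play_rows(
  motion=[
    [0, -5.45, -0.65, 0, 0],
    [0, -5.45, -0.65, 0, 0],
    [0, -5.45, -0.65, 0, 0],
    [0, -5.45, -0.65, 3, 0],
    [0, -5.45, -0.65, 3, 0],
    [0, -5.45, -0.65, 3, 0],
    [0, -5.45, -0.65, 3, 0],
    [0, -5.45, -0.65, 3, 0],
    [0, -5.45, -0.65, 3, 0],
    [0, 0, 0, 3, 0],
    [0, 0, 0, 0, 0],
  ],
)

```text
time: 3.9
position: [0.549, -0.3899, 0.2126]
tool_rot: [-2.209, -2.226, 0.002]
ft_force: [-0.1, 0.8, 0.2]
grip_width: 0.998
```

```bash
cat >> h.py <<'E'
from scipy.spatial.transform import Rotation as Rn
def wrist_onz(s,px,z):
    c=optics.calibration("wrist");K=np.array(c["K"]);d=np.array(c["distortion"]);H=np.array(c["hand_eye"])
    T=np.eye(4);T[:3,:3]=Rn.from_rotvec(s["tool_rot"]).as_matrix();T[:3,3]=s["position"];P=T@H
    u=cv2.undistortPoints(np.array(px,float).reshape(-1,1,2),K,d).reshape(-1,2)
    r=np.c_[u,np.ones(len(u))]@P[:3,:3].T;o=P[:3,3]
    return o+r*((z-o[2])/r[:,2])[:,None]
def snap(names,tag):
    from bench import ctrl
    for n in names:
        s=ctrl.get_state(); im=optics.get_image(n); cv2.imwrite(f"pics/{n}{tag}.png",im[:,:,::-1])
        print(n,np.round(s["position"],4).tolist(),np.round(s["tool_rot"],4).tolist(),s["time"])
E
python3 -c "
from h import *
snap(['wrist'],1)"
```

```text
wrist [0.549, -0.3899, 0.2126] [-2.2085, -2.2261, 0.0016] 3.9
```

View pics/wrist1.png

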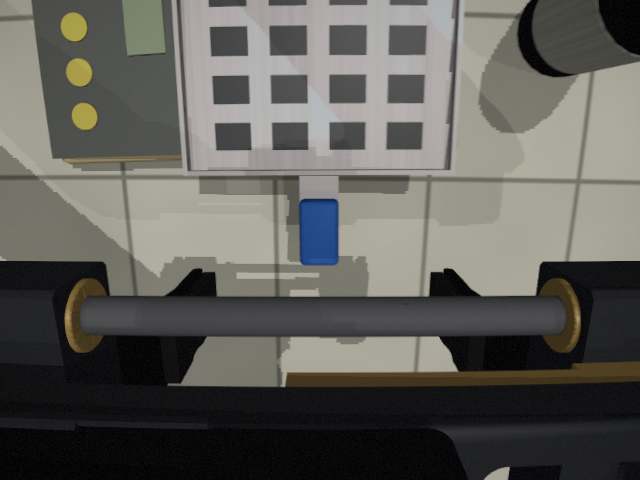

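```bash
python3 -c "
from h import *
s=dict(position=[0.549,-0.3899,0.2126],tool_rot=[-2.2085,-2.2261,0.0016])
print(wrist_onz(s,[(301,201),(338,201),(338,264),(300,264)],.096).round(4))
print(wrist_onz(s,[(187,173),(454,172),(174,0),(463,0)],.086).round(4))"
```

```text
[[ 0.5338 -0.3706  0.096 ]
 [ 0.5577 -0.3704  0.096 ]
 [ 0.5584 -0.413   0.096 ]
 [ 0.5329 -0.4133  0.096 ]]
[[ 0.4572 -0.3539  0.086 ]
 [ 0.6347 -0.3517  0.086 ]
 [ 0.4547 -0.2469  0.086 ]
 [ 0.633  -0.2458  0.086 ]]
```

Call:
play_rows(
  motion=[
    [0, -0.2, -0.32, 4, -0.008],
    [0, 0, 0, 4, 0],
    [0, 0, 0, 4, 0],
    [0, 0, 0, 1.8, 0],
    [0, 0, 0, 0, 0],
    [0, 0, 0, 0, 0],
  ],
  force=58,
)

```text
time: 4.7
position: [0.5486, -0.3935, 0.08]
tool_rot: [2.2, 2.239, 0.001]
ft_force: [0.5, -0.2, -0.0]
grip_width: 1.0
```

Call:
play_rows(
  motion=[
    [0, 0.1, -0.25, 0.5, 0],
    [0, 0, 0, 0, 0],
    [0, 0, 0, 0, 0],
  ],
)

```text
time: 5.08
position: [0.5448, -0.3919, 0.073]
tool_rot: [2.202, 2.24, 0.001]
ft_force: [0.6, -0.2, -0.6]
grip_width: 0.999
```

Well placed. Closing on the pull.

Call:
play_rows(
  motion=[
    [0.3, 0, 0, 0, 0],
    [0.6, 0, 0, 0, 0],
    [1, 0, 0, 0, 0],
    [1, 0, 0, 0, 0],
    [1, 0, 0, 0, 0],
    [1, 0, 0, 0, 0],
    [1, 0, 0, 0, 0],
  ],
  force=58,
)

```text
time: 5.95
position: [0.5448, -0.3918, 0.0727]
tool_rot: [2.202, 2.24, 0.0]
ft_force: [0.4, -1.2, -0.8]
grip_width: 0.296
```

Call:
play_rows(
  motion=[
    [1, 0, 0, -0.6, 0],
    [1, 0, 0, -1, 0],
    [1, 0, 0, -1.2, 0],
    [1, 0, 0, -1.2, 0],
    [1, 0, 0, -1.2, 0],
    [1, 0, 0, -1.2, 0],
    [1, 0, 0, -0.6, 0],
    [1, 0, 0, 0, 0],
    [1, 0, 0, 0, 0],
  ],
)

```text
time: 7.08
position: [0.5445, -0.3916, 0.1421]
tool_rot: [-2.202, -2.24, 0.0]
ft_force: [0.4, 0.2, -1.6]
grip_width: 0.297
```

```bash
python3 -c "
from h import *
snap(['wrist','scene'],2)
im=cv2.imread('pics/scene2.png')[260:480,180:440];cv2.imwrite('pics/s2c.png',cv2.resize(im,None,fx=2.7,fy=2.7,interpolation=cv2.INTER_CUBIC))"
```

```text
wrist [0.5445, -0.3916, 0.1421] [-2.2018, -2.2396, 0.0002] 7.075
scene [0.5445, -0.3915, 0.142] [-2.2017, -2.2395, 0.0002] 7.125
```

View pics/wrist2.png

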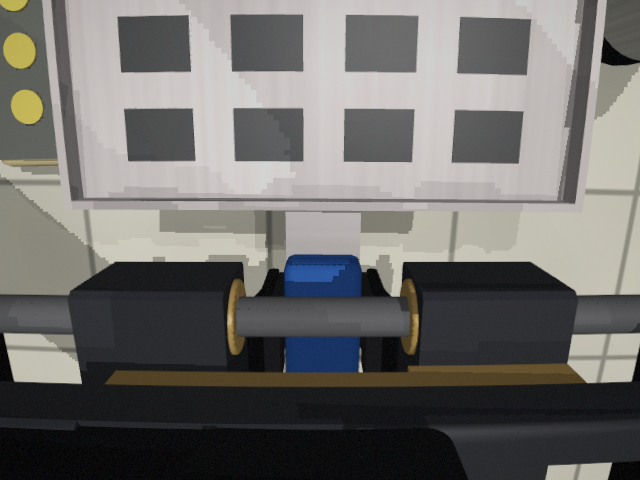

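View pics/s2c.png

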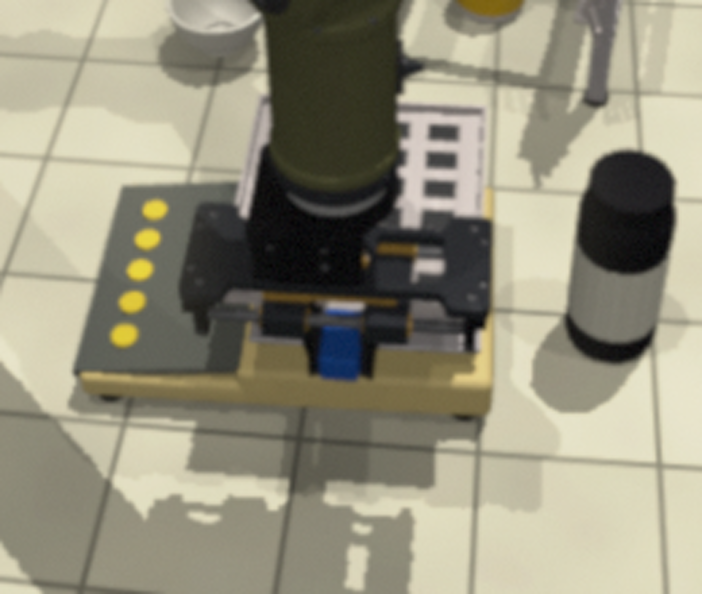

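```bash
cat > pitch.py <<'E'
from h import *
def holes(fn,nrow=2):
    g=cv2.cvtColor(cv2.imread(fn),cv2.COLOR_BGR2GRAY); b=((g<110)*255).astype(np.uint8); b[255:]=0
    n,l,st,c=cv2.connectedComponentsWithStats(b)
    return [(c[i].round(1).tolist(),st[i].tolist()) for i in range(1,n) if st[i,4]>400 and st[i,2]<110 and st[i,3]<100]
E
python3 - <<'E'
from pitch import *
for f in ["pics/wrist1.png","pics/wrist2.png"]:
    for h in holes(f): print(h)
E
```

```text
([347.5, 39.8], [330, 25, 36, 30, 1056])
([228.5, 41.0], [210, 27, 38, 29, 1065])
([288.0, 40.0], [270, 26, 37, 29, 1072])
([407.0, 39.9], [389, 26, 37, 29, 1042])
([288.8, 88.5], [271, 75, 36, 28, 992])
([347.1, 88.5], [330, 75, 36, 28, 984])
([405.6, 88.5], [388, 75, 36, 28, 993])
([230.6, 89.5], [213, 76, 36, 28, 1000])
([494.0, 115.3], [479, 93, 34, 39, 520])
([232.8, 136.0], [215, 123, 37, 27, 943])
([289.9, 135.9], [272, 123, 36, 27, 952])
([346.9, 135.8], [330, 122, 35, 28, 934])
([404.1, 135.3], [387, 122, 35, 27, 914])
([621.5, 33.0], [601, 0, 39, 66, 2334])
([154.0, 43.4], [118, 15, 73, 57, 3863])
([266.8, 42.4], [231, 15, 72, 56, 3997])
([380.6, 42.8], [346, 15, 72, 57, 3858])
([493.4, 45.5], [457, 17, 74, 58, 3837])
([159.6, 134.4], [124, 109, 71, 52, 3505])
([268.3, 134.4], [234, 109, 69, 52, 3553])
([378.2, 135.0], [344, 109, 70, 53, 3573])
([486.8, 136.2], [452, 111, 71, 52, 3449])
([274.2, 228.8], [265, 211, 20, 44, 717])
```

```bash
cat >> pitch.py <<'E'
def tray_pose(s,pix):
    """pix: 8 holes, row near pull l->r then next row l->r, optional. returns tray pose in world"""
    s1=dict(position=[0.549,-0.3899,0.2126],tool_rot=[-2.2085,-2.2261,0.0016])
    A=[(232.8,136),(289.9,135.9),(346.9,135.8),(404.1,135.3),(230.6,89.5),(288.8,88.5),(347.1,88.5),(405.6,88.5)]
    E=wrist_onz(s1,A,.078)
    # tray frame: origin pull centre, x=yaw 90.8deg
    a=np.radians(90.8);O=np.array([.5458,-.392,.085]);Rz=Rn.from_euler('z',a).as_matrix()
    X=(E-O)@Rz
    c=optics.calibration("wrist");K=np.array(c["K"]);d=np.array(c["distortion"]);H=np.array(c["hand_eye"])
    ok,rv,tv=cv2.solvePnP(X,np.array(pix,float),K,d,flags=cv2.SOLVEPNP_ITERATIVE)
    e=np.abs(cv2.projectPoints(X,rv,tv,K,d)[0].reshape(-1,2)-pix).max()
    T=np.eye(4);T[:3,:3]=Rn.from_rotvec(s["tool_rot"]).as_matrix();T[:3,3]=s["position"];P=T@H
    C=np.eye(4);C[:3,:3]=cv2.Rodrigues(rv)[0];C[:3,3]=tv.ravel()
    G=P@C; return G,X,e
def report(G):
    x=G[:3,0];y=G[:3,1]
    print("pull",G[:3,3].round(4),"yaw",np.degrees(np.arctan2(x[1],x[0])).round(2),"pitch(+up)",np.degrees(np.arcsin(x[2])).round(2),"roll",np.degrees(np.arcsin(y[2])).round(2))
    print("nose underside z",(G@[.238,0,-.011,1])[:3].round(4),"mid",(G@[.138,0,-.009,1])[:3].round(4))
E
python3 - <<'E'
from pitch import *
s=dict(position=[0.5445,-0.3916,0.1421],tool_rot=[-2.2018,-2.2396,0.0002])
pix=[(159.6,134.4),(268.3,134.4),(378.2,135),(486.8,136.2),(154,43.4),(266.8,42.4),(380.6,42.8),(493.4,45.5)]
G,X,e=tray_pose(s,pix);print(X.round(4),e);report(G)
E
```

```text
[[ 0.063   0.0578 -0.007 ]
 [ 0.0627  0.0195 -0.007 ]
 [ 0.0625 -0.0186 -0.007 ]
 [ 0.0628 -0.0568 -0.007 ]
 [ 0.0929  0.0578 -0.007 ]
 [ 0.0931  0.0196 -0.007 ]
 [ 0.0929 -0.0185 -0.007 ]
 [ 0.0928 -0.0567 -0.007 ]] 0.4621821424215611
pull [ 0.5446 -0.3918  0.1543] yaw 90.77 pitch(+up) -0.92 roll 0.01
nose underside z [ 0.5414 -0.154   0.1395] mid [ 0.5427 -0.254   0.1431]
```

Call:
play_rows(
  motion=[
    [1, 1.5, 0.5, 0, 0.02],
    [1, 2.2, 0.6, 0, 0.035],
    [1, 2.4, 0.5, 0, 0.04],
    [1, 2.4, 0.3, 0.3, 0.04],
    [1, 2.4, 0.2, 0.3, 0.03],
    [1, 1.8, 0, 0.2, 0.01],
    [1, 0, 0, 0, 0],
    [1, 0, 0, 0, 0],
  ],
)

```text
time: 8.18
position: [0.5733, -0.2671, 0.1347]
tool_rot: [2.39, 2.038, -0.001]
ft_force: [-0.8, 0.1, -1.6]
grip_width: 0.293
```

```bash
python3 -c "
from pitch import *
snap(['wrist','top'],3)
for h in holes('pics/wrist3.png'): print(h)
im=cv2.imread('pics/top3.png')[90:300,190:480];cv2.imwrite('pics/t3c.png',cv2.resize(im,None,fx=2.75,fy=2.75,interpolation=cv2.INTER_CUBIC))"
```

```text
wrist [0.5733, -0.2671, 0.1347] [2.3901, 2.0381, -0.0013] 8.175
top [0.5732, -0.2675, 0.1348] [2.3908, 2.0369, -0.0012] 8.225
([154.1, 43.5], [118, 15, 73, 58, 3895])
([266.8, 42.4], [231, 15, 72, 56, 3997])
([409.3, 49.6], [391, 17, 27, 55, 430])
([493.2, 45.6], [457, 17, 74, 58, 3825])
([159.6, 134.4], [124, 109, 71, 52, 3501])
([268.3, 134.4], [234, 109, 69, 52, 3559])
([378.0, 135.2], [344, 109, 70, 53, 3567])
([486.7, 136.3], [452, 111, 71, 52, 3460])
([97.1, 232.4], [77, 210, 42, 45, 1244])
([240.0, 220.0], [191, 210, 94, 45, 1530])
```

View pics/wrist3.png

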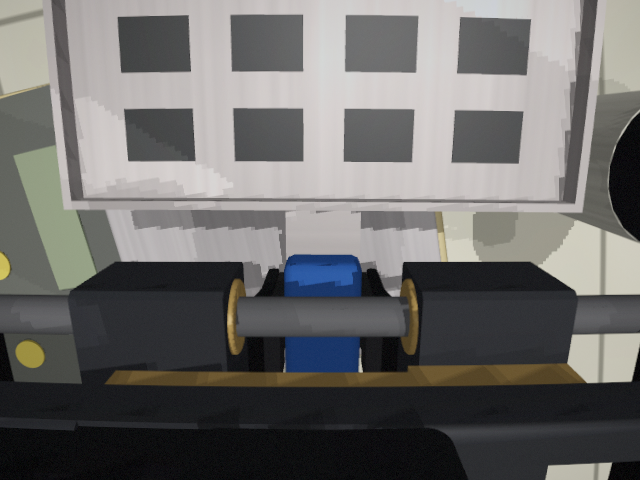

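View pics/t3c.png

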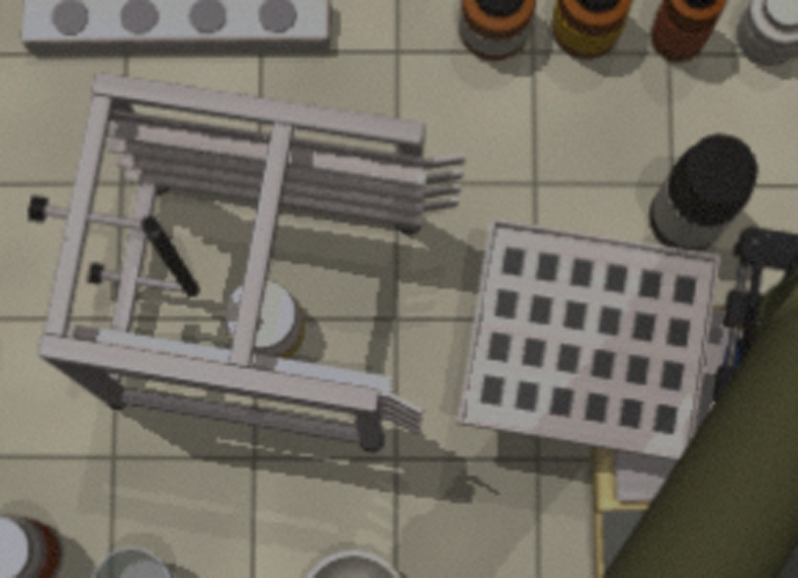

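```bash
python3 - <<'E'
from pitch import *
f=2.75;ct=lambda p:np.array(p,float)/f+np.array((190,90))-0.5*(1-1/f)
A=onz("top",ct([(495,223),(458,421)]),.1443)[:,:2];B=onz("top",ct([(719,255),(689,458)]),.1475)[:,:2]
print(A.round(4),B.round(4))
m0=B.mean(0);m1=A.mean(0);d=m1-m0;print("yaw",np.degrees(np.arctan2(d[1],d[0])),"len",np.linalg.norm(d),"w",np.linalg.norm(A[0]-A[1]),np.linalg.norm(B[0]-B[1]))
for yaw in (1.4075,1.41,1.4126):
    u=np.array([np.cos(yaw),np.sin(yaw)]);n=np.array([-u[1],u[0]]);O=np.array([.6443,.1379])
    for q in(m0,m1): print(yaw,((q-O)@u).round(4),((q-O)@n).round(4))
    q=np.array([.5734,-.2673]); print(" pull wrist",((q-O)@u).round(4),((q-O)@n).round(4))
G,_,_=tray_pose(dict(position=[0.5733,-0.2671,0.1347],tool_rot=[2.3901,2.0381,-0.0013]),[(159.6,134.4),(268.3,134.4),(378.0,135.2),(486.7,136.3),(154.1,43.5),(266.8,42.4),(380.6,42.8),(493.2,45.6)]);report(G)
E
```

```text
[[ 0.6962 -0.0514]
 [ 0.5239 -0.0192]] [[ 0.6685 -0.2445]
 [ 0.4928 -0.2146]]
yaw 81.4092379015978 len 0.19648841227744449 w 0.17522519628916317 0.17823627399147132
1.4075 -0.3729 0.003
1.4075 -0.1764 0.0057
 pull wrist -0.4113 0.0041
1.41 -0.3729 0.004
1.41 -0.1764 0.0061
 pull wrist -0.4113 0.0051
1.4126 -0.3729 0.0049
1.4126 -0.1764 0.0066
 pull wrist -0.4113 0.0062
pull [ 0.5733 -0.2673  0.1468] yaw 80.69 pitch(+up) -1.04 roll -0.05
nose underside z [ 0.6118 -0.0326  0.1315] mid [ 0.5956 -0.1313  0.1353]
```

Call:
play_rows(
  motion=[
    [1, 0, 0.3, 0.7, 0],
    [1, 0, 0.25, 0.8, 0],
    [1, 0.8, 0, 0.6, 0],
    [1, 1.2, 0, 0, 0],
    [1, 1.0, 0, 0, 0],
    [1, 0, 0, 0, 0],
    [1, 0, 0, 0, 0],
  ],
)

```text
time: 9.15
position: [0.5841, -0.2373, 0.1141]
tool_rot: [2.389, 2.039, 0.0]
ft_force: [0.5, -0.9, -3.0]
grip_width: 0.294
```

```bash
python3 -c "
from pitch import *
snap(['top','scene'],4)
im=cv2.imread('pics/top4.png')[105:275,190:420];cv2.imwrite('pics/t4c.png',cv2.resize(im,None,fx=3.4,fy=3.4,interpolation=cv2.INTER_CUBIC))
im=cv2.imread('pics/scene4.png')[130:400,220:460];cv2.imwrite('pics/s4c.png',cv2.resize(im,None,fx=2.2,fy=2.2,interpolation=cv2.INTER_CUBIC))"
```

```text
top [0.5841, -0.2373, 0.1141] [2.389, 2.039, 0.0003] 9.15
scene [0.5839, -0.2376, 0.1141] [2.3897, 2.0383, 0.0001] 9.2
```

View pics/t4c.png

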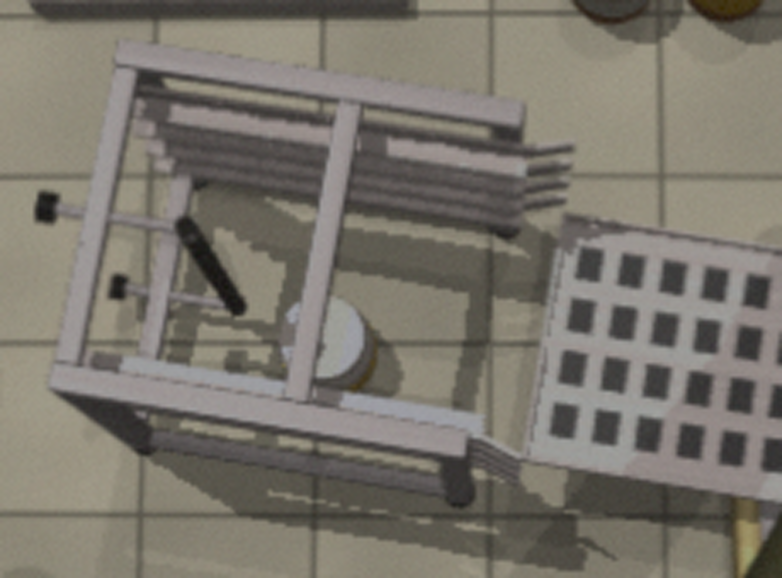

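View pics/s4c.png

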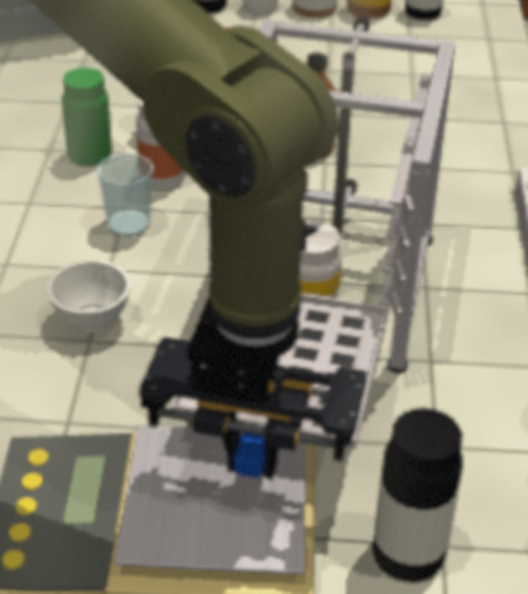

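```bash
python3 - <<'E'
from pitch import *
p=[.6443,.1379,1.411]
def W(x,y,z):
    c,s_=np.cos(p[2]),np.sin(p[2]); return [p[0]+c*x-s_*y,p[1]+s_*x+c*y,z]
f=6;n="top";im=cv2.resize(cv2.imread("pics/top4.png"),None,fx=f,fy=f,interpolation=cv2.INTER_CUBIC)
def L(a,b,col):
    q=[tuple((v*f+f/2-.5).astype(int)) for v in proj(n,[a,b])]; cv2.line(im,q[0],q[1],col,1)
for z,c in ((.105,(0,255,0)),(.15,(0,255,255)),(.195,(255,255,0)),(.24,(255,0,255))):
    for sy in (-1,1): L(W(-.109,sy*.093,z+.014),W(-.137,sy*.102,z+.014),c); L(W(-.109,sy*.079,z),W(0,sy*.079,z),c)
s=dict(position=[0.5841,-0.2373,0.1141],tool_rot=[2.389,2.039,0])
G,_,_=tray_pose(dict(position=[0.5733,-0.2671,0.1347],tool_rot=[2.3901,2.0381,-0.0013]),[(159.6,134.4),(268.3,134.4),(378.0,135.2),(486.7,136.3),(154.1,43.5),(266.8,42.4),(380.6,42.8),(493.2,45.6)])
T0=np.eye(4);T0[:3,:3]=Rn.from_rotvec([2.3901,2.0381,-0.0013]).as_matrix();T0[:3,3]=[0.5733,-0.2671,0.1347]
T1=np.eye(4);T1[:3,:3]=Rn.from_rotvec(s["tool_rot"]).as_matrix();T1[:3,3]=s["position"]
G=T1@np.linalg.inv(T0)@G; report(G)
t=lambda x,y:(G@[x,y,.001,1])[:3]
L(t(.238,.09),t(.238,-.09),(0,0,255));L(t(.238,.09),t(.038,.09),(0,0,255));L(t(.238,-.09),t(.038,-.09),(0,0,255))
cv2.imwrite("pics/ov4.png",im[150*f:250*f,300*f:425*f][:600,:750])
E
```

```text
pull [ 0.5841 -0.2375  0.1262] yaw 80.74 pitch(+up) -1.01 roll -0.09
nose underside z [ 0.6224 -0.0028  0.111 ] mid [ 0.6063 -0.1014  0.1148]
```

View pics/ov4.png

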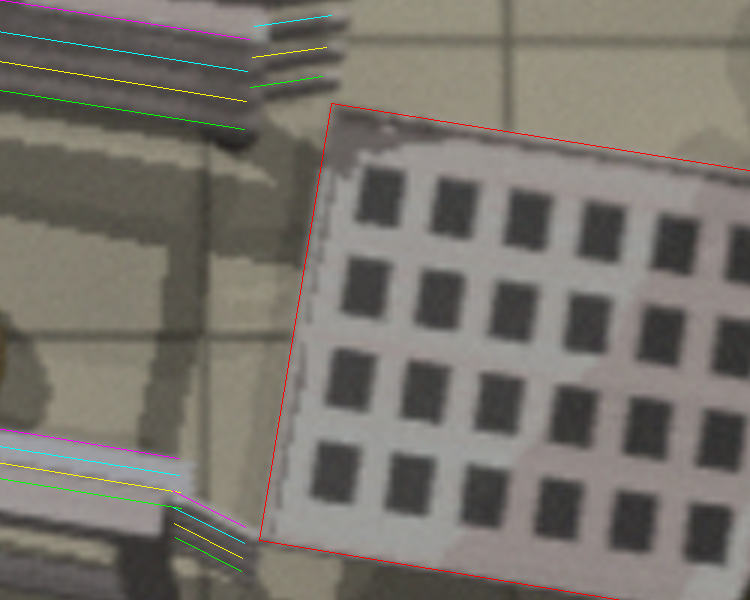

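Call:
play_rows(
  motion=[
    [1, 0.6, -0.05, 0, 0],
    [1, 0.8, 0, 0, 0],
    [1, 0.8, 0, 0, 0],
    [1, 0.8, 0, 0, 0],
    [1, 0.8, 0, 0, 0],
    [1, 0.7, 0, 0, 0],
    [1, 0, 0, 0, 0],
  ],
)

```text
time: 10.12
position: [0.5908, -0.1916, 0.1136]
tool_rot: [-2.388, -2.041, -0.001]
ft_force: [0.1, 0.2, -2.4]
grip_width: 0.291
```

Call:
play_rows(
  motion=[
    [1, 0.8, 0, 0, 0],
    [1, 0.9, 0, 0, 0],
    [1, 0.9, 0, 0, 0],
    [1, 0.9, 0, 0, 0],
    [1, 0.8, 0, 0, 0],
    [1, 0, 0, 0, 0],
  ],
)

```text
time: 10.88
position: [0.5976, -0.1489, 0.1137]
tool_rot: [-2.388, -2.041, -0.001]
ft_force: [-1.0, 0.3, -3.6]
grip_width: 0.29
```

```bash
python3 -c "
from pitch import *
snap(['top','wrist'],5)
im=cv2.imread('pics/top5.png')[105:275,190:420];cv2.imwrite('pics/t5c.png',cv2.resize(im,None,fx=3.4,fy=3.4,interpolation=cv2.INTER_CUBIC))"
```

```text
top [0.5976, -0.1489, 0.1137] [-2.3879, -2.0409, -0.0006] 10.875
wrist [0.5974, -0.1498, 0.1137] [2.3889, 2.0402, -0.0001] 10.925
```

View pics/t5c.png

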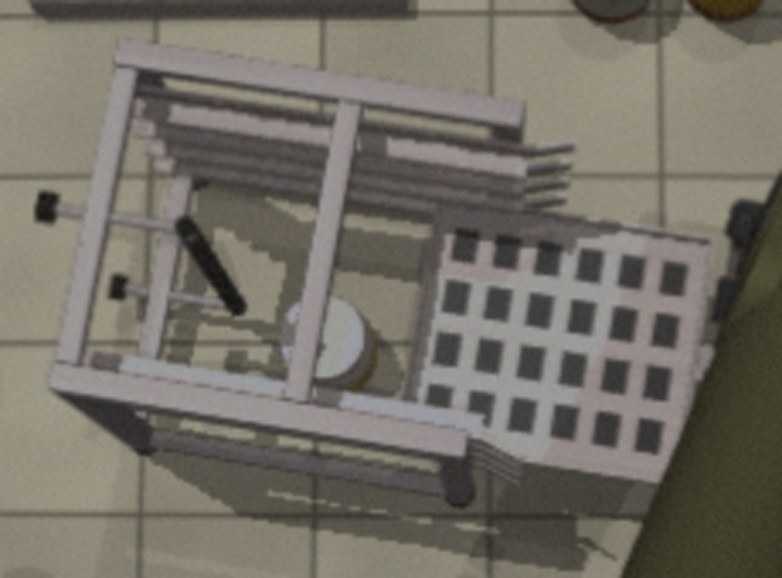

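View pics/wrist5.png

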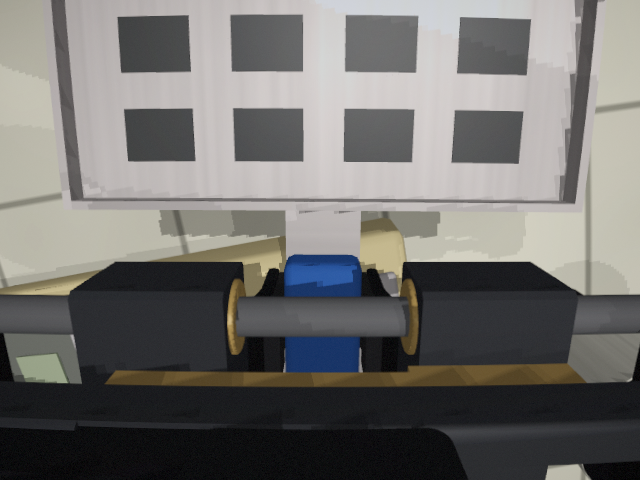

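Call:
play_rows(
  motion=[
    [1, 0.8, 0, 0, 0],
    [1, 1, 0, 0, 0],
    [1, 1, 0, 0, 0],
    [1, 1, 0, 0, 0],
    [1, 1, 0, 0, 0],
    [1, 0.3, 0, 0, 0],
    [1, 0, 0, 0, 0],
  ],
)

```text
time: 11.85
position: [0.6053, -0.0996, 0.1137]
tool_rot: [2.389, 2.04, -0.0]
ft_force: [-0.8, -0.5, -2.2]
grip_width: 0.292
```

Call:
play_rows(
  motion=[
    [1, 0.8, 0, 0, 0],
    [1, 1, 0, 0, 0],
    [1, 1, 0, 0, 0],
    [1, 1, 0, 0, 0],
    [1, 0.9, 0, 0, 0],
    [1, 0, 0, 0, 0],
    [1, 0, 0, 0, 0],
  ],
)

```text
time: 12.72
position: [0.6126, -0.0538, 0.1137]
tool_rot: [2.39, 2.039, -0.0]
ft_force: [-0.2, -0.7, -2.7]
grip_width: 0.292
```

```bash
python3 -c "
from pitch import *
snap(['scene','wrist'],6)
im=cv2.imread('pics/scene6.png')[110:380,220:460];cv2.imwrite('pics/s6c.png',cv2.resize(im,None,fx=2.2,fy=2.2,interpolation=cv2.INTER_CUBIC))"
```

```text
scene [0.6126, -0.0538, 0.1137] [2.3899, 2.0386, -0.0004] 12.725
wrist [0.6126, -0.0541, 0.1138] [2.3904, 2.038, -0.0004] 12.775
```

View pics/s6c.png

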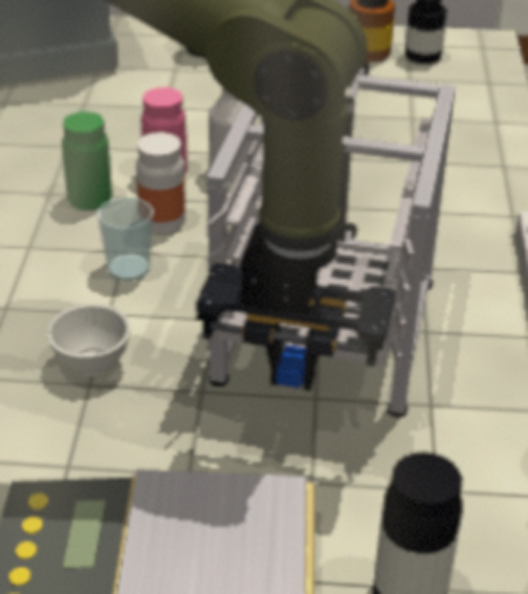

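View pics/wrist6.png

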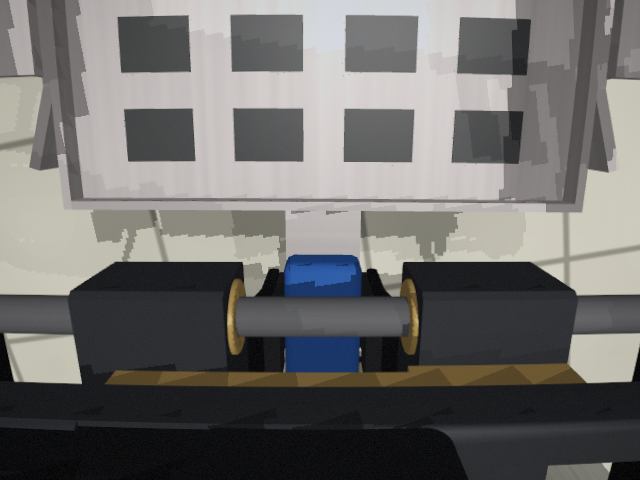

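Call:
play_rows(
  motion=[
    [1, 0, 0, 0.3, 0],
    [1, 0, 0, 0.2, 0],
    [1, 0, 0, 0.1, 0],
    [1, 0, 0, 0.1, 0],
    [1, 0, 0, 0, 0],
    [1, 0, 0, 0, 0],
  ],
)

```text
time: 13.58
position: [0.6128, -0.0533, 0.1068]
tool_rot: [2.39, 2.039, 0.0]
ft_force: [0.4, -0.1, -2.4]
grip_width: 0.295
```

Call:
play_rows(
  motion=[
    [1, 0, 0, 0.1, 0],
    [1, 0, 0, 0.1, 0],
    [1, 0, 0, 0, 0],
    [1, 0, 0, 0, 0],
  ],
  force=20,
)

```text
time: 14.08
position: [0.613, -0.0533, 0.1049]
tool_rot: [2.39, 2.039, 0.001]
ft_force: [0.4, -0.7, -0.7]
grip_width: 0.298
```

```bash
python3 -c "
from pitch import *
snap(['wrist'],7)
for h in holes('pics/wrist7.png'): print(h)"
```

```text
wrist [0.613, -0.0533, 0.1049] [2.3897, 2.0389, 0.0009] 14.075
([151.6, 43.5], [115, 15, 74, 58, 3943])
([260.5, 44.6], [229, 14, 73, 57, 3343])
([496.6, 46.0], [458, 16, 87, 70, 4203])
([488.6, 134.9], [452, 92, 77, 71, 3689])
([158.1, 134.9], [122, 109, 72, 53, 3547])
([267.3, 134.4], [232, 109, 71, 53, 3571])
([377.8, 134.8], [344, 109, 70, 53, 3634])
```

Call:
play_rows(
  motion=[
    [1, 0, 0, 0.08, 0],
    [1, 0, 0, 0, 0],
    [0.6, 0, 0, 0, 0],
    [0.4, 0, 0, 0, 0],
    [0.2, 0, 0, 0, 0],
    [0.2, 0, 0, 0, 0],
  ],
  force=10,
)

```text
time: 14.88
position: [0.6127, -0.0533, 0.1039]
tool_rot: [-2.39, -2.039, -0.0]
ft_force: [0.4, -0.1, 0.8]
grip_width: 0.653
```

```bash
python3 -c "
from pitch import *
snap(['wrist'],8)
for h in holes('pics/wrist8.png'): print(h)"
```

```text
wrist [0.6127, -0.0533, 0.1039] [-2.3896, -2.0394, -0.0001] 14.875
([151.9, 43.1], [115, 15, 74, 58, 3993])
([265.6, 41.9], [229, 14, 73, 57, 4086])
([380.4, 58.7], [345, 30, 73, 41, 1635])
([158.4, 134.8], [123, 109, 72, 53, 3566])
([267.8, 134.6], [233, 109, 70, 53, 3630])
([378.2, 134.9], [344, 109, 70, 53, 3646])
([257.2, 224.8], [225, 211, 60, 44, 1394])
```

View pics/wrist8.png

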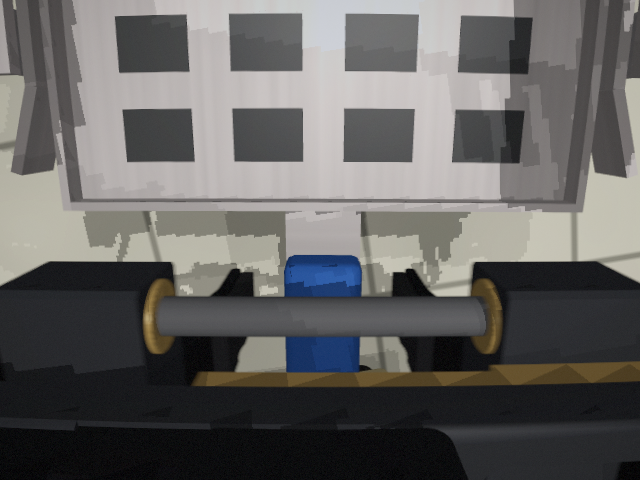

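Call:
play_rows(
  motion=[
    [0.2, 0, 0, -0.3, 0],
    [0.1, -1, 0, -0.3, 0],
    [0.1, -1.5, 0, -0.2, 0],
    [0.1, -1.5, 0, 0, 0],
    [0.1, -1, 0, 0, 0],
    [0.1, 0, 0, 0, 0],
    [1, 0, 0, 0, 0],
    [1, 0, 0, 0, 0],
    [1, 0, 0, 0, 0],
    [1, 0, 0, 0, 0],
    [1, 0, 0, 0, 0],
    [1, 0, 0, 0, 0],
  ],
  force=20,
)

```text
time: 16.42
position: [0.6049, -0.1027, 0.1119]
tool_rot: [2.39, 2.039, 0.0]
ft_force: [-1.0, 0.5, -0.5]
grip_width: 0.299
```

```bash
python3 -c "
from pitch import *
snap(['wrist'],9)
from bench import ctrl
f=[ctrl.get_state()['ft_force'] for _ in range(3)];print(f)
for h in holes('pics/wrist9.png'): print(h)"
```

```text
wrist [0.6049, -0.1027, 0.1119] [2.3898, 2.0392, 0.0003] 16.425
[array([0.41560773, 0.33659678, 0.05271428]), array([0.41560773, 0.33659678, 0.05271428]), array([0.41560773, 0.33659678, 0.05271428])]
([32.2, 13.3], [8, 0, 46, 33, 1185])
([69.2, 25.3], [62, 0, 16, 52, 608])
([157.4, 7.0], [124, 0, 69, 16, 1018])
([260.8, 6.0], [233, 0, 62, 14, 761])
([489.5, 7.4], [454, 0, 70, 18, 1081])
([576.2, 26.2], [568, 0, 18, 54, 683])
([610.7, 15.2], [593, 0, 38, 36, 1063])
```

View pics/wrist9.png

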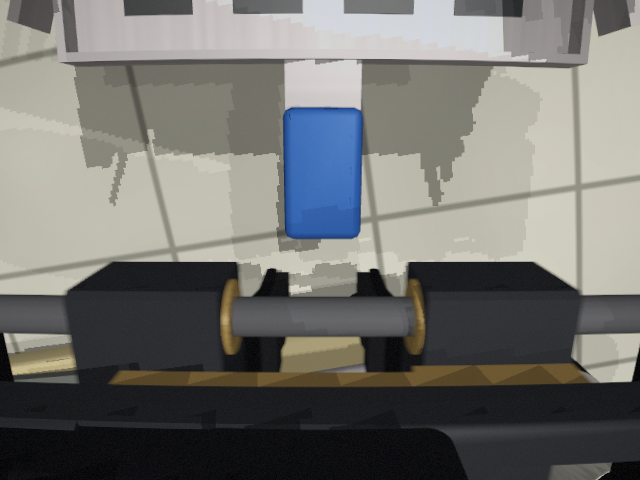

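Call:
play_rows(
  motion=[
    [1, 0, 0, 0, 0],
    [1, 0, 0, 0, 0],
    [1, 0, 0, 0, 0],
    [1, 0.5, 0, 0, 0],
    [1, 0.5, 0, 0, 0],
    [1, 0, 0, 0, 0],
  ],
)

```text
time: 17.23
position: [0.6066, -0.0918, 0.1118]
tool_rot: [-2.388, -2.041, -0.001]
ft_force: [0.4, 1.0, -0.7]
grip_width: 0.006
```

Call:
play_rows(
  motion=[
    [1, 0.4, 0, 0, 0],
    [1, 0.4, 0, 0, 0],
    [1, 0.4, 0, 0, 0],
    [1, 0.4, 0, 0, 0],
    [1, 0.4, 0, 0, 0],
  ],
)

```text
time: 17.85
position: [0.6095, -0.0732, 0.1119]
tool_rot: [2.39, 2.039, -0.0]
ft_force: [-0.7, -2.4, -0.3]
grip_width: 0.009
```

```bash
cat > feel.py <<'E'
from pitch import *
from bench import ctrl
def feel(k,tag):
    u=np.array([np.cos(1.411),np.sin(1.411),0]);n=np.array([-u[1],u[0],0]);F=[]
    for i in range(k):
        nm="top" if i==0 else "wrist"
        im=optics.get_image(nm); s=ctrl.get_state(); F.append(s["ft_force"])
        if i<2: cv2.imwrite(f"pics/{nm}{tag}.png",im[:,:,::-1])
    F=np.array(F);q=s["position"]-np.array([.6443,.1379,0])
    print("t",s["time"],"TCP u",(q@u).round(4),"n",(q@n).round(4),"Fu",(F@u).mean().round(2),(F@u).round(1),"Fn",(F@n).mean().round(2),"Fz",F[:,2].mean().round(2))
    im=cv2.imread(f'pics/top{tag}.png')[120:260,200:350];im=cv2.resize(im,None,fx=4,fy=4,interpolation=cv2.INTER_CUBIC);cv2.imwrite(f'pics/t{tag}c.png',im)
E
python3 -c "
from feel import *
feel(5,10)"
```

```text
t 18.1 TCP u -0.2132 n 0.0008 Fu -0.12 [-0.5 -0.5 -0.1  0.4  0.2] Fn 0.23 Fz 0.07
```

View pics/t10c.png

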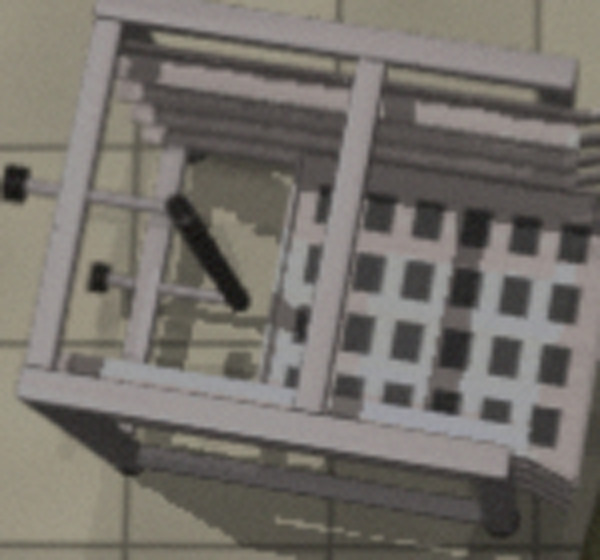

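View pics/wrist10.png

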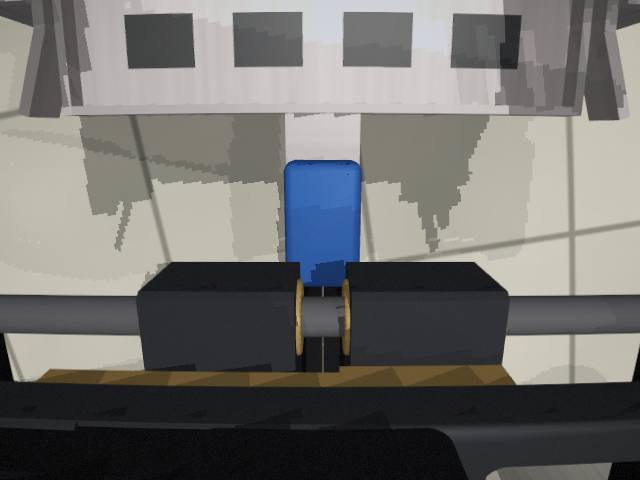

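Call:
play_rows(
  motion=[
    [1, 0.35, 0, 0, 0],
    [1, 0.35, 0, 0, 0],
    [1, 0.35, 0, 0, 0],
    [1, 0.35, 0, 0, 0],
    [1, 0.3, 0, 0, 0],
  ],
)

```text
time: 18.73
position: [0.6123, -0.0561, 0.1119]
tool_rot: [2.39, 2.039, 0.0]
ft_force: [-0.7, -2.2, -0.3]
grip_width: 0.007
```

```bash
python3 -c "
from feel import *
feel(5,11)"
```

```text
t 18.975 TCP u -0.196 n 0.0008 Fu -0.32 [-1.  -0.8 -0.1  0.1  0.3] Fn -0.16 Fz -0.29
```

View pics/t11c.png

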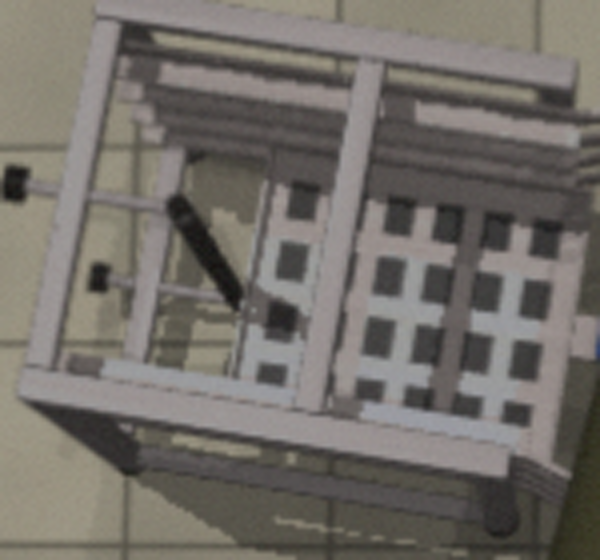

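Call:
play_rows(
  motion=[
    [1, 0.2, 0, 0, 0],
    [1, 0.2, 0, 0, 0],
    [1, 0.2, 0, 0, 0],
  ],
)

```text
time: 19.35
position: [0.6131, -0.0506, 0.1119]
tool_rot: [2.39, 2.039, -0.0]
ft_force: [-0.2, -0.9, -0.4]
grip_width: 0.003
```

```bash
python3 -c "
from feel import *
feel(6,12)"
```

```text
t 19.65 TCP u -0.1906 n 0.0008 Fu -1.31 [-2.5 -0.6 -1.3 -1.6 -1.2 -0.7] Fn -0.14 Fz 0.02
```

Call:
play_rows(
  motion=[
    [1, 0.2, 0, 0, 0],
    [1, 0.1, 0, 0, 0],
  ],
)

```text
time: 19.9
position: [0.6136, -0.0477, 0.1119]
tool_rot: [2.39, 2.039, -0.001]
ft_force: [-0.3, -2.3, -0.1]
grip_width: 0.005
```

```bash
python3 -c "
from feel import *
feel(8,13)"
```

```text
t 20.3 TCP u -0.188 n 0.0008 Fu -2.29 [-2.5 -2.1 -2.1 -2.3 -2.5 -2.8 -1.8 -2.1] Fn -0.09 Fz 0.08
```

```bash
python3 - <<'E'
import cv2,numpy as np
g=lambda t:cv2.cvtColor(cv2.imread(f"pics/top{t}.png"),cv2.COLOR_BGR2GRAY).astype(np.float32)
# rod region in full image: crop coords/4+(200,120)
for box in [(240,165,257,189),(198,160,214,172),(220,180,232,196)]:
    x0,y0,x1,y1=box
    for t in (11,12,13):
        best=[]
        for a in np.arange(-4,4.01,.1):
            # shift along image -u direction (left,slightly up): ux=-.987,uy=-.157
            M=np.float32([[1,0,-.987*a],[0,1,-.157*a]])
            w=cv2.warpAffine(g(10),M,(640,480),flags=cv2.INTER_CUBIC)
            best.append((np.abs(w-g(t))[y0:y1,x0:x1].mean(),round(a,2)))
        print(box,t,min(best),"@0",[b for b in best if b[1]==0])
E
python3 - <<'E'
import cv2,numpy as np
a=[cv2.resize(cv2.imread(f"pics/top{t}.png")[155:215,190:280],None,fx=4.2,fy=4.2,interpolation=cv2.INTER_CUBIC) for t in (11,13)]
cv2.imwrite("pics/cmp.png",np.hstack(a))
E
```

```text
(240, 165, 257, 189) 11 (np.float32(2.1519608), np.float64(0.0)) @0 [(np.float32(2.1519608), np.float64(0.0))]
(240, 165, 257, 189) 12 (np.float32(2.245098), np.float64(0.0)) @0 [(np.float32(2.245098), np.float64(0.0))]
(240, 165, 257, 189) 13 (np.float32(5.2563496), np.float64(0.2)) @0 [(np.float32(5.897059), np.float64(0.0))]
(198, 160, 214, 172) 11 (np.float32(1.96875), np.float64(0.0)) @0 [(np.float32(1.96875), np.float64(0.0))]
(198, 160, 214, 172) 12 (np.float32(1.8645834), np.float64(0.0)) @0 [(np.float32(1.8645834), np.float64(0.0))]
(198, 160, 214, 172) 13 (np.float32(1.7291666), np.float64(0.0)) @0 [(np.float32(1.7291666), np.float64(0.0))]
(220, 180, 232, 196) 11 (np.float32(1.8333334), np.float64(0.0)) @0 [(np.float32(1.8333334), np.float64(0.0))]
(220, 180, 232, 196) 12 (np.float32(1.8177084), np.float64(0.0)) @0 [(np.float32(1.8177084), np.float64(0.0))]
(220, 180, 232, 196) 13 (np.float32(1.625), np.float64(0.0)) @0 [(np.float32(1.625), np.float64(0.0))]
```

View pics/cmp.png

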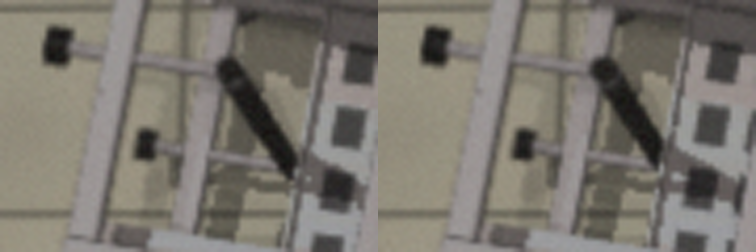

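Call:
play_rows(
  motion=[
    [1, 0.15, 0, 0, 0],
    [1, 0.15, 0, 0, 0],
  ],
)

```text
time: 20.55
position: [0.6141, -0.0448, 0.1119]
tool_rot: [2.39, 2.039, -0.001]
ft_force: [-0.0, -4.2, 0.4]
grip_width: 0.002
```

```bash
cat > rod.py <<'E'
from feel import *
def rod(ts):
    g=lambda t:cv2.cvtColor(cv2.imread(f"pics/top{t}.png"),cv2.COLOR_BGR2GRAY).astype(np.float32)
    m=np.zeros((480,640),np.uint8); cv2.line(m,(244,170),(252,182),1,9)
    r=(g(10)+g(11))/2
    for t in ts:
        b=[]
        for a in np.arange(-2,6,.1):
            w=cv2.warpAffine(r,np.float32([[1,0,-.987*a],[0,1,-.157*a]]),(640,480),flags=cv2.INTER_CUBIC)
            d=(w-g(t))[(m>0)&(g(t)<75)]; b.append((np.abs(d).mean().round(2),a.round(2)))
        # darkness centroid
        D=np.clip(110-g(t),0,None)*m; D0=np.clip(110-r,0,None)*m
        ys,xs=np.mgrid[:480,:640]; cen=lambda D:[(xs*D).sum()/D.sum(),(ys*D).sum()/D.sum()]
        print(t,min(b),np.subtract(cen(D),cen(D0)).round(2))
E
python3 -c "
from rod import *
feel(8,14); rod([11,12,13,14])"
```

```text
t 20.95 TCP u -0.1849 n 0.0008 Fu -2.97 [-2.8 -2.4 -2.6 -4.5 -3.3 -2.5 -2.7 -3.1] Fn -0.05 Fz 0.29
11 (np.float32(1.5), np.float64(0.0)) [-0.  0.]
12 (np.float32(2.72), np.float64(0.0)) [-0.   -0.01]
13 (np.float32(4.05), np.float64(0.8)) [-0.55 -0.17]
14 (np.float32(5.75), np.float64(1.9)) [-1.21 -0.1 ]
```

View pics/t14c.png

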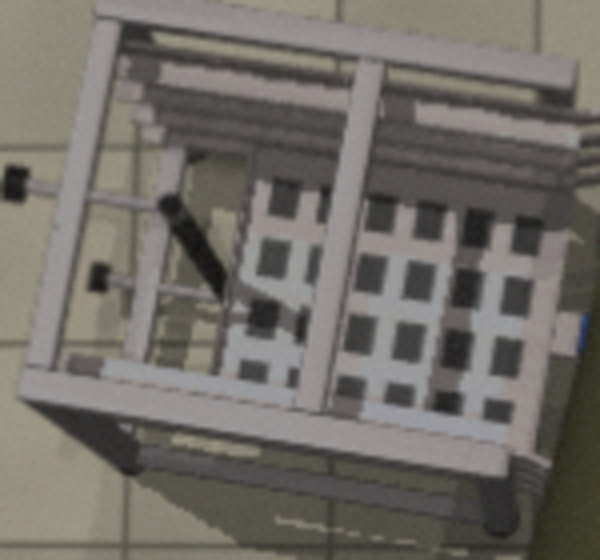

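Call:
play_rows(
  motion=[
    [1, 0.13, 0, 0, 0],
    [1, 0, 0, 0, 0],
    [1, 0, 0, 0, 0],
  ],
)

```text
time: 21.32
position: [0.6143, -0.0433, 0.1119]
tool_rot: [2.39, 2.039, -0.0]
ft_force: [-0.4, -4.2, -0.5]
grip_width: 0.004
```

```bash
python3 -c "
from rod import *
feel(6,15); rod([15])"
```

```text
t 21.625 TCP u -0.1836 n 0.0008 Fu -4.01 [-3.8 -4.1 -3.8 -4.8 -4.  -3.5] Fn 0.03 Fz -0.04
15 (np.float32(6.01), np.float64(2.3)) [-1.62 -0.26]
```

Call:
play_rows(
  motion=[
    [1, -0.1, 0, 0, 0],
    [1, -0.2, 0, 0, 0],
    [1, -0.3, 0, 0, 0],
    [1, -0.5, 0, 0, 0],
    [1, -1, 0, 0, 0],
    [1, -1.5, 0, 0, 0],
    [1, -1.5, 0, 0, 0],
    [1, -1, 0, 0, 0],
    [1, 0, 0, 0, 0],
  ],
)

```text
time: 22.75
position: [0.6044, -0.105, 0.112]
tool_rot: [2.392, 2.036, -0.0]
ft_force: [-0.4, 0.5, 0.6]
grip_width: 0.005
```

```bash
python3 -c "
from rod import *
feel(2,16); rod([16]); snap(['scene'],16)
im=cv2.imread('pics/scene16.png')[110:380,220:460];cv2.imwrite('pics/s16c.png',cv2.resize(im,None,fx=2.2,fy=2.2,interpolation=cv2.INTER_CUBIC))
"
```

```text
t 22.85 TCP u -0.2442 n 0.0006 Fu -0.01 [ 0.2 -0.2] Fn -0.36 Fz -0.23
16 (np.float32(5.22), np.float64(2.1)) [-1.43 -0.18]
scene [0.6048, -0.1031, 0.1119] [-2.3894, -2.0391, -0.0006] 22.85
```

View pics/t16c.png

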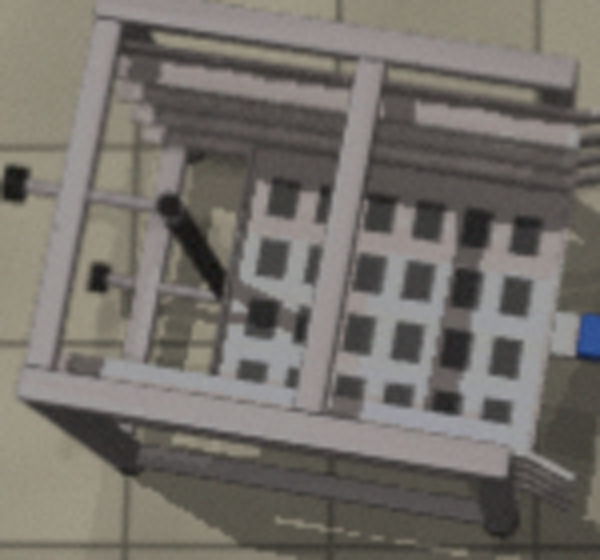

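View pics/wrist16.png

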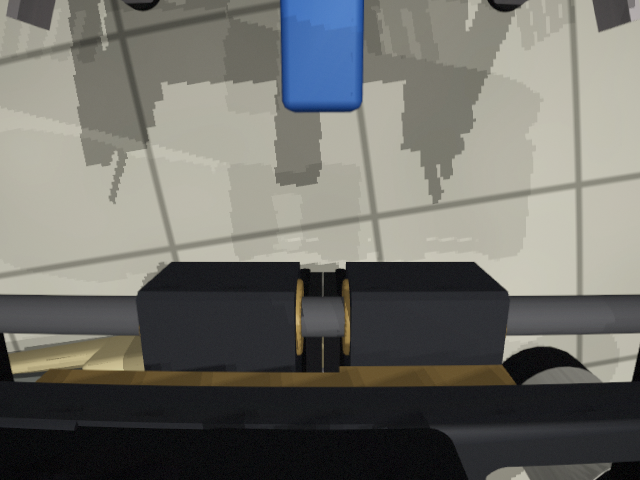

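View pics/s16c.png

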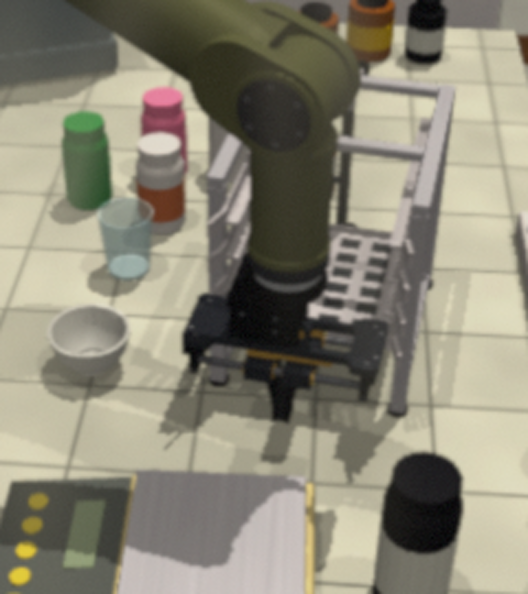

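```bash
python3 -c "
from bench import ticket,ctrl
print(ctrl.get_state()['time']); print(ticket.close_job())"
```

```text
22.9
the job is handed in; nothing more can be done
None
```

The tray is in the rack on the lowest pair of runners, resting against the rear stop, and the job was handed in at 22.9 s. I chose that pair because the jar in the rack is jar_short, the white one with the yellow label.

I lifted the tray by its blue pull with 58 N grip and slid it in about 6 mm above the ledges. It drooped about 1° on the way, and I felt no contact with the rack. I then set it down, let go, and pushed it home from behind the pull with the closed fingers.

**Stop:** The top camera showed the stop rod pressed back about 5 mm at a push of about 4 N. After I drew back it still showed roughly 4 mm. These are estimates from pixel shifts, good to about 1 mm.

**Final position:** After release the pull was within about 1 mm of the rack's middle line. The tray lay still and looked flat and square, and the gripper was clear of it by about 60 mm. I judged flatness by eye at the end and did not measure it.

**Disagreements:** Near the stop, the force reading alone suggested contact about 5 mm earlier than the camera did, because of friction, so I went by the camera. The rack pose fitted from the scene camera differed from the top camera's fit by about 2°, so I relied on the top camera. The wrist view later showed the tray centred between the flares.

The visible neighbouring objects looked undisturbed in the last picture.

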